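Put the returned pipe fittings back in their stock bins

ROBOT

A 7-joint arm with a two-finger parallel gripper is mounted at the origin on the work surface. World frame = base frame: x ahead of the robot, y to its left, z up, the work surface at z = 0. Lengths are in m, angles in rad, forces in N, time in s.
With the tool pointing down it reaches from about 0.425 to 0.875 m from the base axis. Payload 4.7 kg.
Tool frame: the origin (TCP) lies between the finger pads; the fingertips stand 14 mm ahead of it and the grasp point (between the pads) lies 5 mm behind it; z points along the fingers, y is the line along which they close (so a half turn about z gives the same grasp; the last joint's range is limited). The gripper opens to 87 mm and grips with 3 to 60 N. Pads are 19 mm wide; open, the fingers measure 117 mm over their backs; the gripper's body (75 mm by 190 mm) begins 51 mm behind the grasp point.
Start: joints at [1.203, 0.321, -0.07, 1.45, 0.023, 1.371, -0.057], TCP at [0.242, -0.603, 0.237] pointing down, gripper open.
Joint ranges: [-2.86, 2.86], [-0.3, 2.09], [-1.38, 1.24], [0.06, 2.45], [-1.56, 4.7], [0.09, 2.05], [-2.69, 2.69]. Speed limits (rad/s): [2.57, 2.57, 3.14, 3.14, 3.14, 3.14, 3.14].

INTERFACE

Orientations are given as a rotation vector (axis times angle).
In Python, from bench import ctrl gives the robot as it stands.
- The arm moves only by the tool step_arm, never from a script. Its argument "commands" is a list of rows, each an object with "travel": the shift along the tool's x, y, z in m, a list of three; "turn": the turn, a rotation vector about the tool's x, y, z in degrees, a list of three. A call has 1 to 5 rows; each row is the pose to reach, as a shift and turn from the pose commanded when the call began, along the tool's axes at that moment; what a row does not reach only later rows make up. A row lasts 1/10 s, in which the tool goes at most 50 mm and 8.59 degrees, less where a joint would pass 70% of its speed; a pose out of reach is approached as far as the arm can. A call with a gripper value outside its range is refused whole. "gripper" is the opening, from 0 (shut) to 1 (fully open), set as the call begins (left out, the last holds). The fingers move at their own pace and stop on an object; "force" is the grip in N (left out, the last holds). Time passes only in rows, so rows that repeat a pose let the fingers close. It gives the time, the measured TCP pose, the force, the opening and the grip force at its end, in the units of the state.
- ctrl.get_state(): the state, without advancing time (a new reading comes with each control period).
- ctrl.get_image(name): name is "side" or "top" or "wrist"; returns the picture (384x512x3 uint8, red, green, blue); there is no depth.
- ctrl.camera_model(name): a dict with "fx", "fy", "cx", "cy" (pixels), "k1" (the pictures are not rectified: a ray, as slopes to the right and down, at radius r is drawn at 1 + k1 r^2 times it, then the intrinsics apply), "R" (3x3) and "t" (3): a world point X has camera coordinates R X + t; the wrist camera has in their place "T_tool_cam" (4x4, takes a point from camera to tool coordinates, whose origin is the TCP and whose axes are the flange's). Camera axes: x right, y down, z forward; pixel columns grow to the right and rows downward; lengths in m; the calibration is good to about 2 mm. A picture is of the moment at which its call begins: read the wrist's pose just before it. camera_model takes no time and is no camera call.
- ctrl.close_job(): hands the job in; it is judged then, once.
The state is a dict: "time": time; "joint_positions": joint angles; "qd": joint speeds; "joint_torque": joint torques, N m; "position": TCP position; "tool_rot": TCP orientation; "ft_force": force on the tool from outside, world axes, zero at the start; "torque": the same for the moment, N m; "grip_width": opening from 0.0 (shut) to 1.0 (fully open); "grip_force": force on a finger pad.
Only numpy, scipy, OpenCV 4.12 (cv2) and the standard library are available. Lean on these libraries where they do the work, as an engineer would, in place of code of your own. Each camera call takes 0.05 s, during which the arm holds its last target. There are 200 camera calls.

TASK

Four pipe fittings have come back to the store and stand in a pile on the counter. Take the pile apart and put each fitting into the stock bin that already holds its own kind, standing flat on the floor in the middle of the empty front compartment, upright as it stands in the pile. Set each one down rather than dropping it, and do not let any of them topple.

Things in the scene. Friction and masses are not known exactly. Their poses are not given: they have to be found in the camera images.
- hex_coupling: Top of the pile at the start: brass hexagonal pipe coupling standing upright, 30 mm across flats, 32 mm tall, dark bore in its top; up to 0.2 kg. Origin at the centre of its underside, z up; its flats face along its own x axis and every 60 degrees round from it.
- oval_flange: Second from the top: steel oval (two-bolt) pipe flange, hub up: a plate 78 mm long (its x) by 44 mm wide (its y), 12 mm thick, with a bolt hole at each end, and on its middle a round hub 34 mm in diameter that rises 18 mm above the plate (30 mm tall in all); up to 0.4 kg. Origin at the centre of its underside, z up. Flat underneath.
- square_flange: Third from the top: steel square four-bolt pipe flange, hub up: a plate 66 x 66 mm (sides along its x and y), 14 mm thick, and on its middle a round hub 42 mm in diameter that rises 18 mm above the plate (32 mm tall in all); up to 0.7 kg. Origin at the centre of its underside, z up. Flat underneath.
- round_flange: Bottom of the pile, standing on the bench: steel round four-bolt pipe flange, hub up: a disc 96 mm in diameter, 12 mm thick, and on its middle a round hub 54 mm in diameter that rises 20 mm above the disc (32 mm tall in all); up to 0.85 kg. Origin at the centre of its underside, z up. Each fitting stands loose on the hub below it.
- bin_hex: Fixed black bin; four brass hex couplings lie in its rear half. 126 wide (y) x 237 long (x, away from robot) mm, walls 3, floor 3 thick. An 18 mm high partition sets off the EMPTY front compartment (nearer the robot), 120 x 120 inside; stock behind it up to 35 high. Side and back walls 40 high; front wall and first 30 mm of sides 22. Origin: on the bench under the centre of the empty front compartment; z up.
- bin_oval: Fixed black bin; two steel oval flanges lie in its rear half. 126 wide (y) x 237 long (x, away from robot) mm, walls 3, floor 3 thick. An 18 mm high partition sets off the EMPTY front compartment (nearer the robot), 120 x 120 inside; stock behind it up to 35 high. Side and back walls 40 high; front wall and first 30 mm of sides 22. Origin: on the bench under the centre of the empty front compartment; z up.
- bin_square: Fixed black bin; one steel square flange lies in its rear half. 126 wide (y) x 237 long (x, away from robot) mm, walls 3, floor 3 thick. An 18 mm high partition sets off the EMPTY front compartment (nearer the robot), 120 x 120 inside; stock behind it up to 35 high. Side and back walls 40 high; front wall and first 30 mm of sides 22. Origin: on the bench under the centre of the empty front compartment; z up.
- bin_round: Fixed black bin; one steel round flange lies in its rear half. 126 wide (y) x 237 long (x, away from robot) mm, walls 3, floor 3 thick. An 18 mm high partition sets off the EMPTY front compartment (nearer the robot), 120 x 120 inside; stock behind it up to 35 high. Side and back walls 40 high; front wall and first 30 mm of sides 22. Origin: on the bench under the centre of the empty front compartment; z up.

How it is judged:
At the end, for the whole second after the job is handed in: Each of the four fittings stands released and at rest, upright (within 0.1 rad), flat on the floor of the front compartment of the bin with its own kind (underside less than 7 mm above the bench, the bin floor being 3 mm), its centre within 15 mm of the compartment's centre (horizontal distance between round_flange and bin_round below 0.015 m and z of round_flange in the frame of bin_round below 0.007 m and angle between each of round_flange, square_flange, oval_flange, hex_coupling's own z axis and vertical below 0.1 rad and linear speed of each of round_flange, square_flange, oval_flange, hex_coupling below 0.02 m/s and contact force between each of round_flange, square_flange, oval_flange, hex_coupling and the fingers below 0.1 N and horizontal distance between square_flange and bin_square below 0.015 m and z of square_flange in the frame of bin_square below 0.007 m and horizontal distance between oval_flange and bin_oval below 0.015 m and z of oval_flange in the frame of bin_oval below 0.007 m and horizontal distance between hex_coupling and bin_hex below 0.015 m and z of hex_coupling in the frame of bin_hex below 0.007 m); the robot touches nothing.
It fails at once if a fitting is let fall from a height (more than about 2 cm) ((contact force between round_flange and the fingers below 0.05 N and linear speed of round_flange above 0.6 m/s) or (contact force between square_flange and the fingers below 0.05 N and linear speed of square_flange above 0.6 m/s) or (contact force between oval_flange and the fingers below 0.05 N and linear speed of oval_flange above 0.6 m/s) or (contact force between hex_coupling and the fingers below 0.05 N and linear speed of hex_coupling above 0.6 m/s)).
It fails at once if a fitting topples over (angle between any of round_flange, square_flange, oval_flange, hex_coupling's own z axis and vertical above 0.7 rad).
It also fails if it takes over 122 s, if anything falls off the work surface, if the arm or the gripper's body presses on something with over 40 N, if the wrist force passes 120 N, or if a joint passes its speed limit or range.

## Working session

There is one attempt and no reset: what is moved stays moved. The work goes in short steps, Python scripts to look and compute and a tool call to move; the robot and the scene stay as the last step left them, time stands still between calls to the robot, and variables do not carry over. Pictures are saved under pics/ and viewed, at most 14 in all, crops included, and the job is handed in when it is done.

Besides the shell and the picture viewer there is one more tool, called as name(argument=value, ...), one argument or row to a line, values as JSON. step_arm: Moves the arm, as the interface text tells. Its arguments: {"type":"object","properties":{"commands":{"type":"array"},"gripper":{"type":"number"},"force":{"type":"number"}},"required":["commands"]}

```bash
mkdir -p pics; python3 - <<'E'
from bench import ctrl
import cv2,numpy as np
s=ctrl.get_state();print(s)
for n in("side","top","wrist"):
    im=ctrl.get_image(n);cv2.imwrite(f"pics/{n}0.png",im[:,:,::-1]);m=ctrl.camera_model(n);print(n,m)
E
```

```text
{'time': 0.0, 'joint_positions': array([ 1.20308326,  0.32181926, -0.07007269,  1.45169631,  0.02261349,
        1.37079838, -0.05690131]), 'qd': array([ 0.00101821, -0.00044997, -0.00065279,  0.00057378, -0.00094936,
        0.00156614, -0.00191083]), 'joint_torque': array([ 1.45265824e-05, -4.91295648e+01, -4.04059617e-01, -3.12526917e+01,
       -6.40310207e-02,  4.35569545e-02,  1.50228575e-04]), 'position': array([ 0.24193512, -0.60271762,  0.23545314]), 'tool_rot': array([-3.08267208e+00, -5.95790994e-01,  7.55206088e-04]), 'ft_force': array([ 0.33244361,  0.0196055 , -0.45977629]), 'torque': array([ 0.00820635,  0.00779522, -0.00170303]), 'grip_force': 0.0, 'grip_width': 0.9988375767535067}
side {'fx': 462.06947264578844, 'fy': 462.06947264578844, 'cx': 254.5934652736997, 'cy': 201.37742934039645, 'k1': 0.06605096944749904, 'R': array([[-0.78378948, -0.62100255,  0.0054666 ],
       [-0.45354835,  0.56638215, -0.6881171 ],
       [ 0.42422629, -0.54181831, -0.72557906]]), 't': array([0.43138711, 0.28603886, 0.86759025])}
top {'fx': 423.902599752364, 'fy': 423.902599752364, 'cx': 258.2627565424623, 'cy': 190.66296687024703, 'k1': -0.12190070765594763, 'R': array([[-0.01163153, -0.99993149,  0.00131002],
       [-0.99490612,  0.01144186, -0.10015438],
       [ 0.10013253, -0.0024683 , -0.99497105]]), 't': array([0.01372114, 0.53815271, 0.87327005])}
wrist {'fx': 274.8843162816082, 'fy': 274.8843162816082, 'cx': 257.38974342543577, 'cy': 189.60759429840058, 'k1': -0.025523488567296512, 'T_tool_cam': array([[ 2.46326538e-04, -9.62391595e-01, -2.71665894e-01,
         7.28977890e-02],
       [ 9.99999882e-01,  3.50594694e-04, -3.35275350e-04,
         4.10311759e-04],
       [ 4.17910800e-04, -2.71665780e-01,  9.62391568e-01,
        -1.48338761e-01],
       [ 0.00000000e+00,  0.00000000e+00,  0.00000000e+00,
         1.00000000e+00]])}
```

View pics/top0.png

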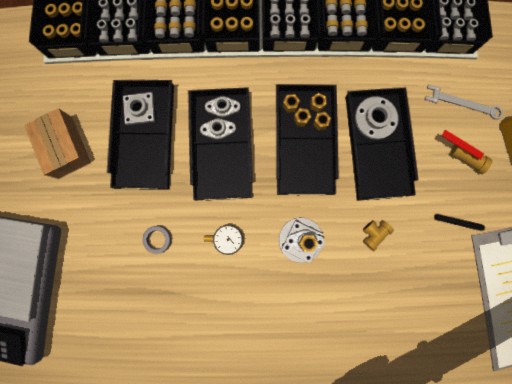

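View pics/side0.png

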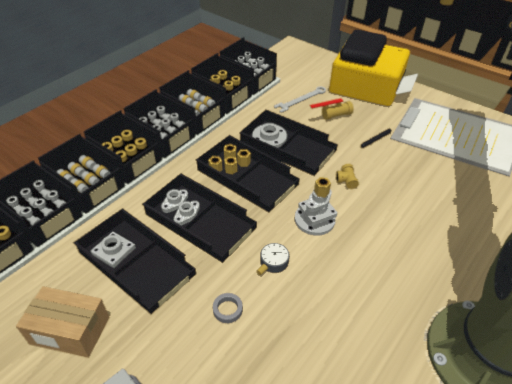

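```bash
cat > h.py <<'E'
import numpy as np,cv2
from scipy.spatial.transform import Rotation as Ro
from bench import ctrl
def ext(n,s=None):
    m=ctrl.camera_model(n)
    if n!="wrist": R=m["R"].T; return m,R,-R@m["t"]
    T=m["T_tool_cam"];Rt=Ro.from_rotvec(s["tool_rot"]).as_matrix()
    return m,Rt@T[:3,:3],Rt@T[:3,3]+s["position"]
def K(m): return np.array([[m["fx"],0,m["cx"]],[0,m["fy"],m["cy"]],[0,0,1]]),np.array([m["k1"],0,0,0,0])
def ray(n,uv,s=None):
    m,R,c=ext(n,s);k,d=K(m)
    p=cv2.undistortPoints(np.array(uv,float).reshape(-1,1,2),k,d).reshape(-1,2)
    return c,np.c_[p,np.ones(len(p))]@R.T
def plane(n,uv,z,s=None):
    c,d=ray(n,uv,s); return c+d*((z-c[2])/d[:,2])[:,None]
def proj(n,X,s=None):
    m,R,c=ext(n,s);k,d=K(m)
    return cv2.projectPoints(((np.atleast_2d(X)-c)@R).reshape(-1,1,3),np.zeros(3),np.zeros(3),k,d)[0].reshape(-1,2)
def snap(n,name):
    s=ctrl.get_state();im=ctrl.get_image(n)[:,:,::-1].copy();cv2.imwrite(f"pics/{name}.png",im);return s,im
E
python3 - <<'E'
from h import *
im=cv2.imread("pics/top0.png");print("cam",ext("top")[2])
mk=(im.max(2)<60).astype(np.uint8)
cs,_=cv2.findContours(mk,cv2.RETR_EXTERNAL,cv2.CHAIN_APPROX_NONE)
for c in cs:
    x,y,w,h=cv2.boundingRect(c)
    if cv2.contourArea(c)>3000 and 70<y<110:
        q=cv2.boxPoints(cv2.minAreaRect(c)); print((x,y,w,h),q.round().tolist())
        # contour on z=0.0 front edge
        P=plane("top",c.reshape(-1,2),0.0);print(P[:,:2].min(0),P[:,:2].max(0))
a=cv2.resize(im[205:275,270:335],None,fx=6,fy=6,interpolation=2)
b=cv2.resize(im[75:205,100:420],None,fx=2.5,fy=2.5,interpolation=2)
sd=cv2.imread("pics/side0.png");c=cv2.resize(sd[170:240,280:345],None,fx=6,fy=6,interpolation=2)
d=cv2.resize(im[75:205,100:420],None,fx=2.43,fy=1.3,interpolation=2)
o=np.hstack([a,c]);cv2.imwrite("pics/p1.png",o);cv2.imwrite("pics/b1.png",b);print(o.shape)
g=lambda uv,z:print(plane("top",uv,z).round(4).tolist())
g([(310,241)],.126)
E
```

```text
cam [0.44812828 0.00971822 0.92275879]
(346, 88, 71, 112) [[345.0, 92.0], [406.0, 85.0], [419.0, 194.0], [357.0, 201.0]]
[ 0.519902   -0.34638358] [ 0.7741033  -0.19332483]
(189, 88, 64, 112) [[187.0, 90.0], [248.0, 88.0], [253.0, 197.0], [191.0, 199.0]]
[0.52407728 0.02082577] [0.77464377 0.16159232]
(277, 85, 61, 109) [[277.0, 85.0], [337.0, 85.0], [337.0, 193.0], [277.0, 193.0]]
[ 0.53392398 -0.17021451] [ 0.78077989 -0.03377535]
(108, 80, 66, 109) [[107.0, 187.0], [112.0, 78.0], [174.0, 81.0], [169.0, 190.0]]
[0.54916816 0.19750392] [0.79833836 0.34334035]
(420, 780, 3)
[[0.4324, -0.0881, 0.126]]
```

View pics/p1.png

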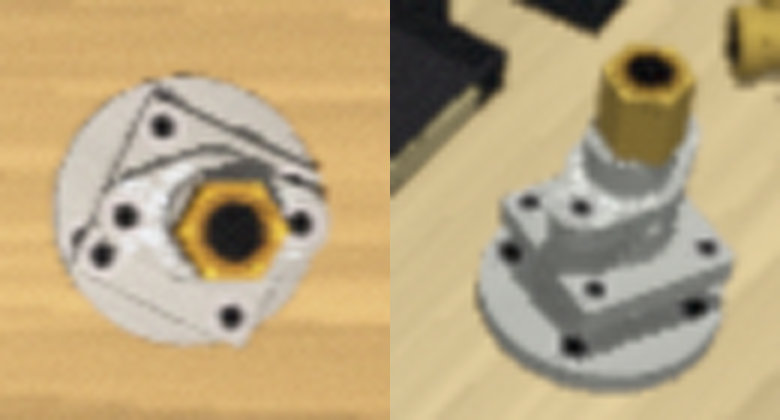

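View pics/b1.png

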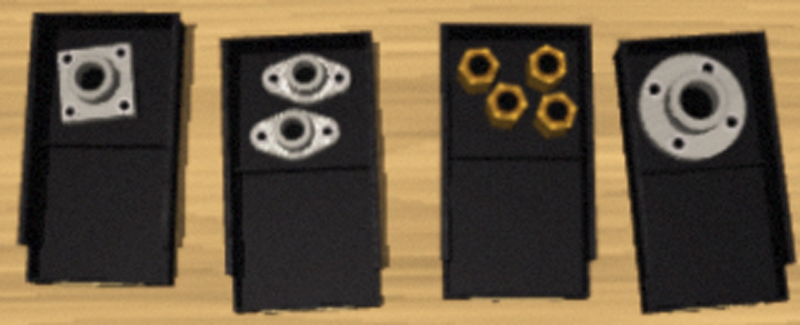

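```bash
cat >> h.py <<'E'
def go(x,y,z,psi=None):
    """print travel (tool axes) and turn from measured pose to a tool-down pose; psi=world angle of tool x, deg"""
    s=ctrl.get_state();R=Ro.from_rotvec(s["tool_rot"]).as_matrix()
    a=np.degrees(np.arctan2(R[1,0],R[0,0])); t=np.radians(a if psi is None else psi)
    G=np.array([[np.cos(t),np.sin(t),0],[np.sin(t),-np.cos(t),0],[0,0,-1]])
    d=np.array([x,y,z])-s["position"]
    print("t",round(s["time"],2),"psi",a.round(1),"travel",(R.T@d).round(4),"turn",np.degrees(Ro.from_matrix(R.T@G).as_rotvec()).round(2),"rows",np.ceil(np.linalg.norm(d)/.05))
E
python3 -c "
from h import *
go(.47,-.24,.34,25)"
```

```text
t 0.15 psi 21.9 travel [ 0.3468 -0.2519 -0.1039] turn [-0.08  0.   -3.12] rows 9.0
```

step_arm(
  commands=[
    {"travel": [0.035,-0.025,-0.01],"turn": [0,0,0]},
    {"travel": [0.07,-0.05,-0.02],"turn": [0,0,0]},
    {"travel": [0.11,-0.08,-0.03],"turn": [0,0,-1]},
    {"travel": [0.145,-0.105,-0.04],"turn": [0,0,-2]},
    {"travel": [0.18,-0.13,-0.055],"turn": [0,0,-3]},
  ],
)

```text
time: 0.65
position: [0.3613, -0.4132, 0.2911]
tool_rot: [-3.066, -0.678, 0.001]
ft_force: [0.4, -0.3, -0.1]
grip_width: 0.996
grip_force: 0.0
```

```bash
python3 -c "
from h import *
go(.47,-.24,.34,25)"
```

```text
t 0.65 psi 24.9 travel [ 0.1716 -0.1113 -0.0488] turn [-0.09  0.03 -0.06] rows 5.0
```

step_arm(
  commands=[
    {"travel": [0.038,-0.022,-0.01],"turn": [0,0,0]},
    {"travel": [0.076,-0.05,-0.02],"turn": [0,0,0]},
    {"travel": [0.11,-0.075,-0.03],"turn": [0,0,0]},
    {"travel": [0.145,-0.095,-0.04],"turn": [0,0,0]},
    {"travel": [0.17,-0.11,-0.049],"turn": [0,0,0]},
  ],
)

```text
time: 1.15
position: [0.4701, -0.241, 0.3411]
tool_rot: [-3.067, -0.682, -0.001]
ft_force: [0.8, 0.4, -0.2]
grip_width: 1.001
grip_force: 0.0
```

step_arm(
  commands=[
    {"travel": [0,0,0],"turn": [0,0,0]},
    {"travel": [0,0,0],"turn": [0,0,0]},
  ],
)

```text
time: 1.35
position: [0.4688, -0.2439, 0.3404]
tool_rot: [3.067, 0.679, -0.001]
ft_force: [-1.6, -0.5, 0.2]
grip_width: 1.0
grip_force: 0.0
```

```bash
python3 - <<'E'
from h import *
import pickle
s,im=snap("wrist","w1");pickle.dump(s,open("w1.pkl","wb"));print(s["position"],s["tool_rot"])
cv2.imwrite("pics/w1b.png",cv2.resize(im,(768,576),interpolation=2))
E
```

```text
[ 0.46883431 -0.24386089  0.34044282] [ 3.06685647e+00  6.78883563e-01 -7.53972982e-04]
```

View pics/w1b.png

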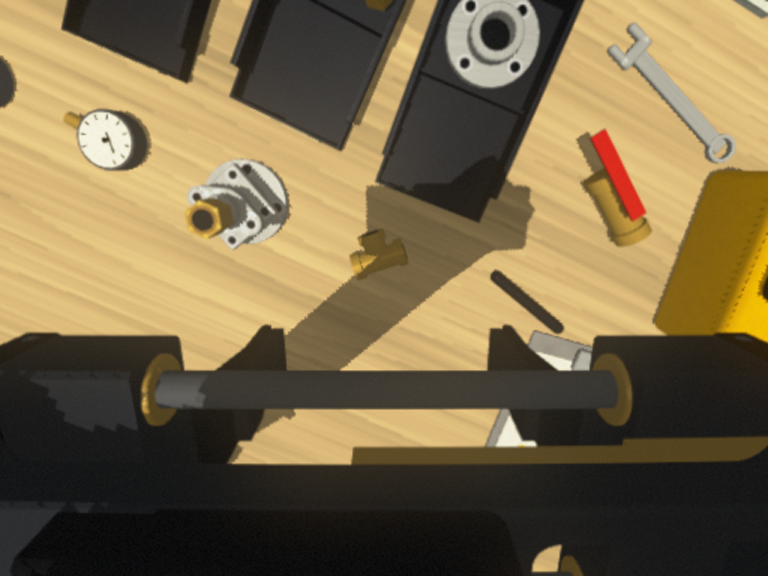

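```bash
python3 - <<'E'
from h import *
import pickle
s=pickle.load(open("w1.pkl","rb"));print(ext("wrist",s)[2])
def W(uv,z): return plane("wrist",np.array(uv)/1.5,z,s)
for n,L,R,zl,zr in [("round",(378,183),(480,221),.015,.015),("hex",(231,97),(342,150),.022,0),("oval",(62,30),(187,82),.022,0)]:
    l=W([L],zl)[0];r=W([R],zr)[0];d=(r-l)[:2];w=np.linalg.norm(d);u=d/w;nrm=np.array([-u[1],u[0]])
    c=(l+r)[:2]/2+nrm*.063
    print(n,l.round(3),r.round(3),"w",w.round(4),"ang",np.degrees(np.arctan2(*nrm[::-1])).round(1),"c",c.round(4))
# from top: silhouettes: bottom front corners / partition
T=lambda u,z:plane("top",[(100+u[0]/2.5,75+u[1]/2.5)],z)[0]
for n,L,R,zl,zr in [("square",(28,280),(172,284),.022,0),("oval",(236,311),(381,305),.011,0),("hex",(444,297),(588,297),0,.022),("round",(642,311),(786,299),0,.022)]:
    l=T(L,zl);r=T(R,zr);d=(r-l)[:2];w=np.linalg.norm(d);u=d/w;nrm=np.array([-u[1],u[0]])
    print(n,l.round(3),r.round(3),"w",w.round(4),"ang",np.degrees(np.arctan2(*nrm[::-1])).round(1),"c",((l+r)[:2]/2+nrm*.063).round(4))
print("hex top wrist",W([(203,220)],.126),"top",plane("top",[(309.2,243.3)],.126))
print("side check",proj("side",[[.427,-.086,.126]]), "seen ~",280+258/6,170+70/6)
tp=lambda u,v,z:plane("top",[(270+u/6,205+v/6)],z)[0].round(4)
print("oval",tp(212,219,.076),"holes",tp(125,216,.076),tp(300,222,.076),"sq",tp(196.5,221,.046),"round",tp(190,210,.012))
E
```

```text
[ 0.53509854 -0.21331976  0.48873739]
round [ 0.517 -0.212  0.015] [ 0.528 -0.336  0.015] w 0.1241 ang 5.1 c [ 0.5848 -0.2682]
hex [ 0.532 -0.035  0.022] [ 0.532 -0.16   0.   ] w 0.1249 ang -0.1 c [ 0.595  -0.0974]
oval [0.521 0.147 0.022] [ 0.526  0.023 -0.   ] w 0.1239 ang 2.6 c [0.5865 0.0875]
square [0.55  0.326 0.022] [0.548 0.204 0.   ] w 0.1222 ang -1.2 c [0.6121 0.264 ]
oval [0.522 0.146 0.011] [0.527 0.02  0.   ] w 0.1255 ang 2.2 c [0.5878 0.0855]
hex [ 0.534 -0.035  0.   ] [ 0.53  -0.157  0.022] w 0.1226 ang -1.6 c [ 0.5948 -0.0978]
round [ 0.519 -0.209  0.   ] [ 0.526 -0.332  0.022] w 0.1227 ang 3.3 c [ 0.5856 -0.2666]
hex top wrist [[ 0.4274338  -0.08563896  0.126     ]] top [[ 0.42814406 -0.0864967   0.126     ]]
side check [[324.11600053 181.53641577]] seen ~ 323.0 181.66666666666666
oval [ 0.4306 -0.0849  0.076 ] holes [ 0.432 -0.056  0.076] [ 0.4291 -0.1142  0.076 ] sq [ 0.4293 -0.0829  0.046 ] round [ 0.4326 -0.0842  0.012 ]
```

```bash
python3 -c "
from h import *
go(.4278,-.086,.20,31)"
```

```text
t 1.4 psi 24.8 travel [ 0.0303 -0.1612  0.1401] turn [-0.01  0.07 -6.17] rows 5.0
```

step_arm(
  commands=[
    {"travel": [0.006,-0.03,0.026],"turn": [0,0,-1]},
    {"travel": [0.013,-0.066,0.057],"turn": [0,0,-3]},
    {"travel": [0.02,-0.104,0.09],"turn": [0,0,-5]},
    {"travel": [0.026,-0.14,0.12],"turn": [0,0,-6]},
    {"travel": [0.0303,-0.161,0.14],"turn": [0,0,-6.2]},
  ],
  gripper=0.6,
)

```text
time: 1.9
position: [0.4258, -0.0842, 0.1979]
tool_rot: [-3.026, -0.84, 0.005]
ft_force: [0.3, -0.6, -0.0]
grip_width: 0.648
grip_force: 0.0
```

step_arm(
  commands=[
    {"travel": [0,0,0],"turn": [0,0,0]},
    {"travel": [0,0,0],"turn": [0,0,0]},
  ],
)

```text
time: 2.1
position: [0.428, -0.0869, 0.2004]
tool_rot: [3.027, 0.839, -0.001]
ft_force: [-0.0, -0.3, -0.2]
grip_width: 0.603
grip_force: 0.0
```

```bash
python3 - <<'E'
from h import *
s,im=snap("wrist","w2")
b=im[:250,120:400]
h=cv2.cvtColor(im,cv2.COLOR_BGR2HSV)
X0=proj("wrist",[[.4278,-.086,.126]],s);print("expect",X0,s["position"])
cv2.imwrite("pics/w2b.png",cv2.resize(im[60:310,100:420],(800,625),interpolation=2)[:600])
go(.4278,-.086,.112,31)
E
```

```text
expect [[256.17834302 200.50197431]] [ 0.42801993 -0.08691886  0.20042488]
t 2.15 psi 30.9 travel [-0.0001 -0.0018  0.0891] turn [ 0.07 -0.02 -0.09] rows 2.0
```

View pics/w2b.png

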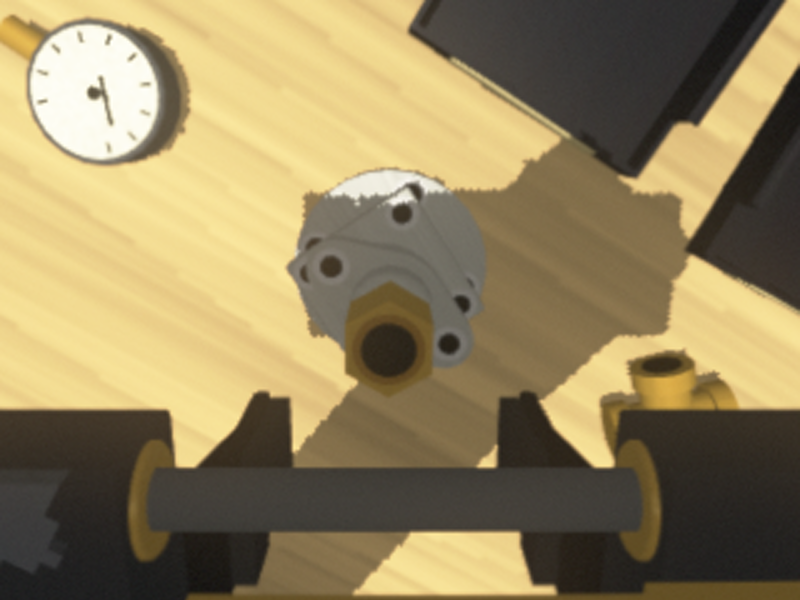

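step_arm(
  commands=[
    {"travel": [0.0005,-0.002,0.025],"turn": [0,0,0]},
    {"travel": [0.0005,-0.0022,0.05],"turn": [0,0,0]},
    {"travel": [0.0005,-0.0022,0.075],"turn": [0,0,0]},
    {"travel": [0.0005,-0.0022,0.088],"turn": [0,0,0]},
    {"travel": [0.0005,-0.0022,0.088],"turn": [0,0,0]},
  ],
)

```text
time: 2.65
position: [0.4271, -0.0842, 0.1116]
tool_rot: [-3.026, -0.838, 0.003]
ft_force: [0.6, 0.4, 0.0]
grip_width: 0.601
grip_force: 0.0
```

step_arm(
  commands=[
    {"travel": [0,0,0],"turn": [0,0,0]},
    {"travel": [0,0,0],"turn": [0,0,0]},
    {"travel": [0,0,0],"turn": [0,0,0]},
    {"travel": [0,0,0],"turn": [0,0,0]},
    {"travel": [0,0,0],"turn": [0,0,0]},
  ],
  gripper=0.2,
  force=20,
)

```text
time: 3.15
position: [0.4285, -0.0835, 0.1134]
tool_rot: [3.025, 0.841, 0.002]
ft_force: [0.6, -0.4, 3.4]
grip_width: 0.341
grip_force: 19.9
```

step_arm(
  commands=[
    {"travel": [0,0,-0.008],"turn": [0,0,0]},
    {"travel": [0,0,-0.025],"turn": [0,0,0]},
    {"travel": [0,0,-0.045],"turn": [0,0,0]},
    {"travel": [0,0,-0.06],"turn": [0,0,0]},
    {"travel": [0,0,-0.06],"turn": [0,0,0]},
  ],
)

```text
time: 3.65
position: [0.429, -0.0834, 0.1745]
tool_rot: [3.025, 0.841, 0.005]
ft_force: [1.1, -0.3, -2.6]
grip_width: 0.343
grip_force: 19.9
```

```bash
python3 -c "
from h import *
print(ctrl.get_state()['ft_force'],ctrl.get_state()['grip_width'])
go(.595,-.0975,.12,31)"
```

```text
[ 1.05086798 -0.26141271 -2.62006077] 0.34285455341256726
t 3.65 psi 31.1 travel [0.1348 0.0976 0.0551] turn [ 0.17 -0.13  0.08] rows 4.0
```

step_arm(
  commands=[
    {"travel": [0.025,0.018,0],"turn": [0,0,0]},
    {"travel": [0.06,0.043,0.01],"turn": [0,0,0]},
    {"travel": [0.095,0.07,0.025],"turn": [0,0,0]},
    {"travel": [0.12,0.09,0.045],"turn": [0,0,0]},
    {"travel": [0.135,0.0975,0.055],"turn": [0,0,0]},
  ],
)

```text
time: 4.15
position: [0.5944, -0.0977, 0.1139]
tool_rot: [-3.025, -0.839, 0.004]
ft_force: [-0.6, -1.2, -1.1]
grip_width: 0.342
grip_force: 19.9
```

step_arm(
  commands=[
    {"travel": [0,0,0.01],"turn": [0,0,0]},
    {"travel": [0,0,0.03],"turn": [0,0,0]},
    {"travel": [0,0,0.05],"turn": [0,0,0]},
    {"travel": [0,0,0.07],"turn": [0,0,0]},
    {"travel": [0,0,0.075],"turn": [0,0,0]},
  ],
)

```text
time: 4.65
position: [0.5904, -0.0969, 0.0395]
tool_rot: [-3.024, -0.841, 0.009]
ft_force: [-0.0, -0.1, -1.3]
grip_width: 0.344
grip_force: 19.9
```

```bash
python3 -c "
from h import *
go(.595,-.0975,.023,31)"
```

```text
t 4.65 psi 31.1 travel [0.0037 0.003  0.0165] turn [-0.21  0.28  0.08] rows 1.0
```

step_arm(
  commands=[
    {"travel": [0.002,0.0015,0.005],"turn": [0,0,0]},
    {"travel": [0.0035,0.003,0.009],"turn": [0,0,0]},
    {"travel": [0.0035,0.003,0.012],"turn": [0,0,0]},
    {"travel": [0.0035,0.003,0.0135],"turn": [0,0,0]},
    {"travel": [0.0035,0.003,0.0135],"turn": [0,0,0]},
  ],
)

```text
time: 5.15
position: [0.5983, -0.0979, 0.0292]
tool_rot: [3.027, 0.841, 0.0]
ft_force: [-0.2, -0.6, -1.2]
grip_width: 0.346
grip_force: 19.9
```

step_arm(
  commands=[
    {"travel": [-0.001,0,0.002],"turn": [0,0,0]},
    {"travel": [-0.001,0,0.004],"turn": [0,0,0]},
    {"travel": [-0.001,0,0.004],"turn": [0,0,0]},
  ],
)

```text
time: 5.45
position: [0.5971, -0.0985, 0.0248]
tool_rot: [-3.027, -0.841, 0.001]
ft_force: [-0.4, -0.6, -2.0]
grip_width: 0.343
grip_force: 19.9
```

step_arm(
  commands=[
    {"travel": [0,0,0],"turn": [0,0,0]},
    {"travel": [0,0,0],"turn": [0,0,0]},
  ],
)

```text
time: 5.65
position: [0.5975, -0.0984, 0.0251]
tool_rot: [3.027, 0.841, 0.0]
ft_force: [-0.0, 0.0, -2.3]
grip_width: 0.344
grip_force: 19.9
```

step_arm(
  commands=[
    {"travel": [0,0,0.001],"turn": [0,0,0]},
    {"travel": [-0.001,0,0.002],"turn": [0,0,0]},
    {"travel": [-0.002,0,0.002],"turn": [0,0,0]},
  ],
)

```text
time: 5.95
position: [0.5955, -0.0994, 0.0228]
tool_rot: [-3.027, -0.842, 0.001]
ft_force: [0.1, -0.5, -1.3]
grip_width: 0.345
grip_force: 19.9
```

step_arm(
  commands=[
    {"travel": [0,0,0.0015],"turn": [0,0,0]},
    {"travel": [0,0,0.0015],"turn": [0,0,0]},
  ],
)

```text
time: 6.15
position: [0.5955, -0.0996, 0.0225]
tool_rot: [3.026, 0.841, -0.001]
ft_force: [-3.2, -0.9, 4.9]
grip_width: 0.342
grip_force: 19.9
```

step_arm(
  commands=[
    {"travel": [0,0,0],"turn": [0,0,0]},
    {"travel": [0,0,0],"turn": [0,0,0]},
    {"travel": [0,0,0],"turn": [0,0,0]},
    {"travel": [0,0,0],"turn": [0,0,0]},
  ],
  gripper=0.6,
)

```text
time: 6.55
position: [0.5958, -0.0994, 0.0215]
tool_rot: [3.027, 0.842, 0.0]
ft_force: [-0.2, -0.4, 0.9]
grip_width: 0.578
grip_force: 0.0
```

step_arm(
  commands=[
    {"travel": [0,0,-0.015],"turn": [0,0,0]},
    {"travel": [0,0,-0.05],"turn": [0,0,0]},
    {"travel": [0,0,-0.1],"turn": [0,0,0]},
    {"travel": [0,0,-0.14],"turn": [0,0,0]},
    {"travel": [0,0,-0.16],"turn": [0,0,0]},
  ],
)

```text
time: 7.05
position: [0.5979, -0.0991, 0.1874]
tool_rot: [3.023, 0.841, 0.01]
ft_force: [0.0, -0.1, 0.4]
grip_width: 0.601
grip_force: 0.0
```

```bash
python3 -c "
from h import *
s,im=snap('top','t1');print(proj('top',[[.595,-.0975,.035]]))
cv2.imwrite('pics/t1b.png',cv2.resize(im[75:285,230:370],(560,588)[:2],interpolation=2)[:,:])
go(.4306,-.0849,.17,31)"
```

```text
[[307.39548685 163.14521292]]
t 7.1 psi 31.1 travel [-0.1369 -0.0995  0.0178] turn [ 0.43 -0.43  0.09] rows 4.0
```

step_arm(
  commands=[
    {"travel": [-0.03,-0.022,0],"turn": [0,0,0]},
    {"travel": [-0.065,-0.047,0.005],"turn": [0,0,0]},
    {"travel": [-0.1,-0.073,0.01],"turn": [0,0,0]},
    {"travel": [-0.125,-0.09,0.015],"turn": [0,0,0]},
    {"travel": [-0.137,-0.0995,0.018],"turn": [0,0,0]},
  ],
)

```text
time: 7.6
position: [0.4242, -0.0849, 0.1634]
tool_rot: [3.026, 0.84, -0.003]
ft_force: [-0.2, 0.0, 0.6]
grip_width: 0.599
grip_force: 0.0
```

step_arm(
  commands=[
    {"travel": [0,0,0],"turn": [0,0,0]},
    {"travel": [0,0,0],"turn": [0,0,0]},
  ],
)

```text
time: 7.8
position: [0.4278, -0.085, 0.1644]
tool_rot: [3.025, 0.841, 0.002]
ft_force: [0.5, 0.3, 0.0]
grip_width: 0.6
grip_force: 0.0
```

```bash
python3 - <<'E'
from h import *
import pickle
s,im=snap("wrist","w3");pickle.dump(s,open("w3.pkl","wb"))
print(proj("wrist",[[.4306,-.0849,.094],[.4306,-.0849,.076]],s))
a=cv2.resize(im[90:290,160:360],(600,600),interpolation=2)
t=cv2.imread("pics/t1.png");b=cv2.resize(t[130:280,285:335],(200,600),interpolation=2)
cv2.imwrite("pics/c3.png",np.hstack([a,b]))
go(.4306,-.0849,.092,31)
E
```

```text
[[258.74344986 199.66941635]
 [258.61839369 193.54289776]]
t 7.85 psi 31.1 travel [0.002  0.0011 0.0723] turn [ 0.08 -0.08  0.1 ] rows 2.0
```

View pics/c3.png

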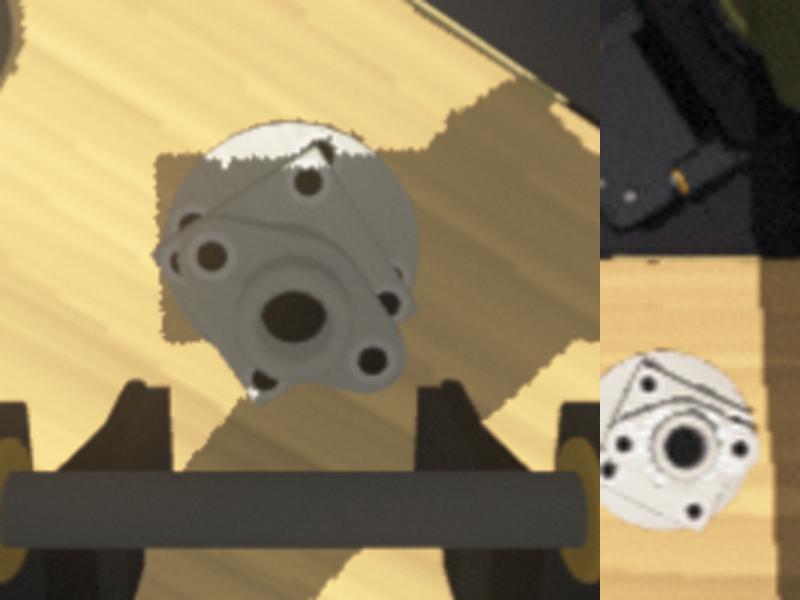

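step_arm(
  commands=[
    {"travel": [0.002,0.0004,0.02],"turn": [0,0,0]},
    {"travel": [0.0035,0.0004,0.045],"turn": [0,0,0]},
    {"travel": [0.0035,0.0004,0.062],"turn": [0,0,0]},
    {"travel": [0.0035,0.0004,0.07],"turn": [0,0,0]},
    {"travel": [0.0035,0.0004,0.07],"turn": [0,0,0]},
  ],
)

```text
time: 8.35
position: [0.4303, -0.083, 0.0928]
tool_rot: [-3.025, -0.842, 0.002]
ft_force: [0.3, 0.0, -0.7]
grip_width: 0.599
grip_force: 0.0
```

step_arm(
  commands=[
    {"travel": [0,0,0],"turn": [0,0,0]},
    {"travel": [0,0,0],"turn": [0,0,0]},
  ],
)

```text
time: 8.55
position: [0.4313, -0.0836, 0.0945]
tool_rot: [3.026, 0.841, 0.003]
ft_force: [-0.7, -0.3, 0.6]
grip_width: 0.6
grip_force: 0.0
```

step_arm(
  commands=[
    {"travel": [0,0,0.001],"turn": [0,0,0]},
    {"travel": [0,0,0.001],"turn": [0,0,0]},
    {"travel": [0,0,0.001],"turn": [0,0,0]},
    {"travel": [0,0,0.001],"turn": [0,0,0]},
    {"travel": [0,0,0.001],"turn": [0,0,0]},
  ],
  gripper=0.2,
  force=35,
)

```text
time: 9.05
position: [0.4304, -0.0836, 0.0928]
tool_rot: [3.026, 0.841, 0.0]
ft_force: [0.4, -1.1, 1.6]
grip_width: 0.379
grip_force: 35.0
```

step_arm(
  commands=[
    {"travel": [0,0,-0.005],"turn": [0,0,0]},
    {"travel": [0,0,-0.015],"turn": [0,0,0]},
    {"travel": [0,0,-0.035],"turn": [0,0,0]},
    {"travel": [0,0,-0.055],"turn": [0,0,0]},
    {"travel": [0,0,-0.07],"turn": [0,0,0]},
  ],
)

```text
time: 9.55
position: [0.4305, -0.0833, 0.1642]
tool_rot: [3.026, 0.842, 0.002]
ft_force: [-0.4, -1.3, -3.2]
grip_width: 0.381
grip_force: 35.0
```

```bash
python3 -c "
from h import *
go(.587,.0865,.13,31)"
```

```text
t 9.55 psi 31.1 travel [ 0.2217 -0.0647  0.0343] turn [ 0.05 -0.04  0.09] rows 5.0
```

step_arm(
  commands=[
    {"travel": [0.015,-0.0045,0],"turn": [0,0,0]},
    {"travel": [0.045,-0.013,0.003],"turn": [0,0,0]},
    {"travel": [0.08,-0.023,0.006],"turn": [0,0,0]},
    {"travel": [0.115,-0.0335,0.01],"turn": [0,0,0]},
    {"travel": [0.15,-0.044,0.015],"turn": [0,0,0]},
  ],
)

```text
time: 10.05
position: [0.5369, 0.0324, 0.1481]
tool_rot: [3.027, 0.84, 0.001]
ft_force: [0.1, 0.6, -2.1]
grip_width: 0.378
grip_force: 35.0
```

step_arm(
  commands=[
    {"travel": [0.03,-0.009,0.007],"turn": [0,0,0]},
    {"travel": [0.055,-0.016,0.014],"turn": [0,0,0]},
    {"travel": [0.0717,-0.0207,0.019],"turn": [0,0,0]},
    {"travel": [0.0717,-0.0207,0.019],"turn": [0,0,0]},
    {"travel": [0.0717,-0.0207,0.019],"turn": [0,0,0]},
  ],
)

```text
time: 10.55
position: [0.5862, 0.0861, 0.1284]
tool_rot: [3.027, 0.842, -0.002]
ft_force: [-0.2, -0.6, -2.2]
grip_width: 0.379
grip_force: 35.0
```

```bash
python3 -c "
from h import *
s,im=snap('wrist','w4');cv2.imwrite('pics/w4b.png',cv2.resize(im,(768,576),interpolation=2))
import pickle;pickle.dump(s,open('w4.pkl','wb'))
go(.587,.0865,.034,31)"
```

```text
t 10.6 psi 31.0 travel [ 0.0014 -0.0006  0.0946] turn [0.03 0.07 0.04] rows 2.0
```

View pics/w4b.png

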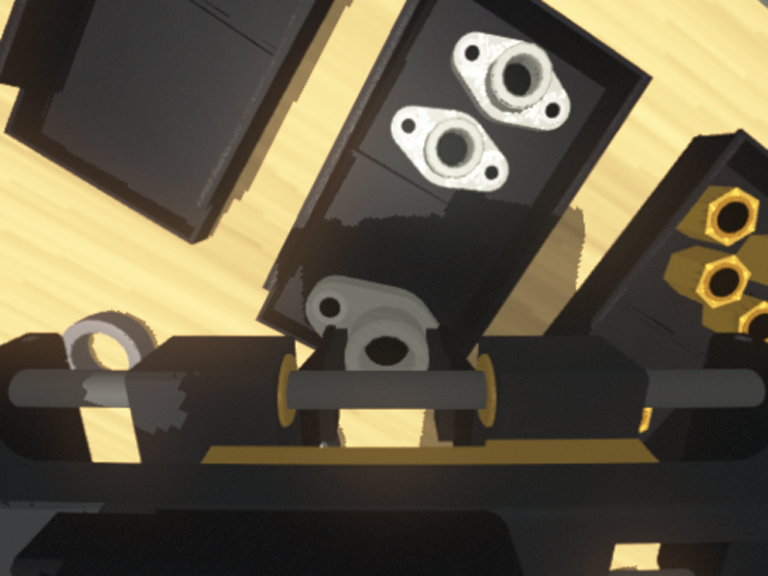

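```bash
python3 - <<'E'
from h import *
import pickle
s=pickle.load(open("w4.pkl","rb"))
W=lambda u,z:plane("wrist",[np.array(u)/1.5],z,s)[0]
l=W((8,130),.022);r=W((192,241),.022);d=(r-l)[:2];w=np.linalg.norm(d);u=d/w;n=np.array([-u[1],u[0]])
print(l,r,w,n,(l+r)[:2]/2+n*.063)
print("oval left front rim",W((258,318),.022))
E
```

```text
[0.55244382 0.32838701 0.022     ] [0.54825264 0.2053304  0.022     ] 0.12312795408070386 [ 0.9994205  -0.03403921] [0.61331172 0.26471423]
oval left front rim [0.52359905 0.14686744 0.022     ]
```

step_arm(
  commands=[
    {"travel": [0.001,0,0.015],"turn": [0,0,0]},
    {"travel": [0.001,0,0.04],"turn": [0,0,0]},
    {"travel": [0.001,0,0.065],"turn": [0,0,0]},
    {"travel": [0.001,0,0.08],"turn": [0,0,0]},
    {"travel": [0.001,0,0.084],"turn": [0,0,0]},
  ],
)

```text
time: 11.1
position: [0.5858, 0.0857, 0.0422]
tool_rot: [-3.027, -0.84, 0.006]
ft_force: [-0.2, 0.3, -2.9]
grip_width: 0.382
grip_force: 35.0
```

step_arm(
  commands=[
    {"travel": [0,0,0.002],"turn": [0,0,0]},
    {"travel": [0,0,0.004],"turn": [0,0,0]},
    {"travel": [0,0,0.004],"turn": [0,0,0]},
  ],
)

```text
time: 11.4
position: [0.5882, 0.087, 0.0413]
tool_rot: [3.026, 0.841, 0.002]
ft_force: [-0.6, -0.9, -2.3]
grip_width: 0.377
grip_force: 35.0
```

Bin positions confirmed (square (0.613, 0.264)). Lower on until contact near TCP z 0.032.

step_arm(
  commands=[
    {"travel": [0,0,0.003],"turn": [0,0,0]},
    {"travel": [0,0,0.006],"turn": [0,0,0]},
    {"travel": [0,0,0.007],"turn": [0,0,0]},
    {"travel": [0,0,0.007],"turn": [0,0,0]},
  ],
)

```text
time: 11.8
position: [0.5873, 0.0869, 0.0333]
tool_rot: [-3.027, -0.842, 0.001]
ft_force: [-0.4, 0.4, -1.9]
grip_width: 0.376
grip_force: 35.0
```

step_arm(
  commands=[
    {"travel": [0,0,0.001],"turn": [0,0,0]},
    {"travel": [0,0,0.001],"turn": [0,0,0]},
    {"travel": [0,0,0.001],"turn": [0,0,0]},
  ],
)

```text
time: 12.1
position: [0.5876, 0.0869, 0.0326]
tool_rot: [3.027, 0.842, -0.0]
ft_force: [0.3, -0.6, -2.0]
grip_width: 0.378
grip_force: 35.0
```

step_arm(
  commands=[
    {"travel": [0,0,0.001],"turn": [0,0,0]},
    {"travel": [0,0,0.001],"turn": [0,0,0]},
    {"travel": [0,0,0.001],"turn": [0,0,0]},
  ],
)

```text
time: 12.4
position: [0.5878, 0.087, 0.0319]
tool_rot: [3.027, 0.841, 0.001]
ft_force: [-0.3, -0.2, 1.4]
grip_width: 0.384
grip_force: 35.0
```

step_arm(
  commands=[
    {"travel": [0,0,0.0007],"turn": [0,0,0]},
    {"travel": [0,0,0.0007],"turn": [0,0,0]},
  ],
)

```text
time: 12.6
position: [0.5878, 0.087, 0.0318]
tool_rot: [3.026, 0.841, 0.0]
ft_force: [-3.3, -0.6, 6.3]
grip_width: 0.379
grip_force: 35.0
```

step_arm(
  commands=[
    {"travel": [0,0,0],"turn": [0,0,0]},
    {"travel": [0,0,0],"turn": [0,0,0]},
    {"travel": [0,0,0],"turn": [0,0,0]},
    {"travel": [0,0,0],"turn": [0,0,0]},
  ],
  gripper=0.7,
)

```text
time: 13.0
position: [0.5876, 0.0869, 0.0307]
tool_rot: [3.027, 0.842, 0.0]
ft_force: [0.6, 0.0, 0.4]
grip_width: 0.651
grip_force: 0.0
```

step_arm(
  commands=[
    {"travel": [0,0,-0.01],"turn": [0,0,0]},
    {"travel": [0,0,-0.035],"turn": [0,0,0]},
    {"travel": [0,0,-0.075],"turn": [0,0,0]},
    {"travel": [0,0,-0.11],"turn": [0,0,0]},
    {"travel": [0,0,-0.11],"turn": [0,0,0]},
  ],
)

```text
time: 13.5
position: [0.5912, 0.0882, 0.1472]
tool_rot: [3.025, 0.841, 0.016]
ft_force: [0.2, 0.3, -0.4]
grip_width: 0.7
grip_force: 0.0
```

```bash
python3 -c "
from h import *
go(.4293,-.0829,.14,31)"
```

```text
t 13.5 psi 31.1 travel [-0.227   0.0629  0.0054] turn [ 0.27 -0.54  0.09] rows 5.0
```

step_arm(
  commands=[
    {"travel": [-0.03,0.008,0],"turn": [0,0,0]},
    {"travel": [-0.075,0.02,0],"turn": [0,0,0]},
    {"travel": [-0.12,0.033,0],"turn": [0,0,0]},
    {"travel": [-0.165,0.046,0],"turn": [0,0,0]},
    {"travel": [-0.2,0.055,0],"turn": [0,0,0]},
  ],
)

```text
time: 14.0
position: [0.4424, -0.0655, 0.1405]
tool_rot: [3.027, 0.839, -0.002]
ft_force: [0.0, -0.3, 0.6]
grip_width: 0.698
grip_force: 0.0
```

step_arm(
  commands=[
    {"travel": [-0.024,0.007,0],"turn": [0,0,0]},
    {"travel": [-0.024,0.007,0],"turn": [0,0,0]},
    {"travel": [-0.024,0.007,0],"turn": [0,0,0]},
    {"travel": [-0.024,0.007,0],"turn": [0,0,0]},
  ],
)

```text
time: 14.4
position: [0.4284, -0.0808, 0.141]
tool_rot: [-3.026, -0.844, -0.001]
ft_force: [0.2, -0.0, -0.3]
grip_width: 0.699
grip_force: 0.0
```

```bash
python3 - <<'E'
from h import *
s,im=snap("wrist","w5")
print(proj("wrist",[[.4293,-.0829,.064],[.4293,-.0829,.046]],s))
a=cv2.resize(im[90:290,160:360],(600,600),interpolation=2)
st,t=snap("top","t5")
cv2.imwrite("pics/c5.png",np.hstack([a,cv2.resize(t[100:250,190:240],(200,600),interpolation=2)]))
print("oval goal",proj("top",[[.587,.0865,.033]]))
go(.4293,-.0829,.062,31)
E
```

```text
[[259.92136485 200.43150097]
 [259.75537824 194.41931892]]
oval goal [[220.79825741 167.97795618]]
t 14.5 psi 31.2 travel [-0.0004  0.0024  0.0789] turn [-0.02 -0.03  0.21] rows 2.0
```

View pics/c5.png

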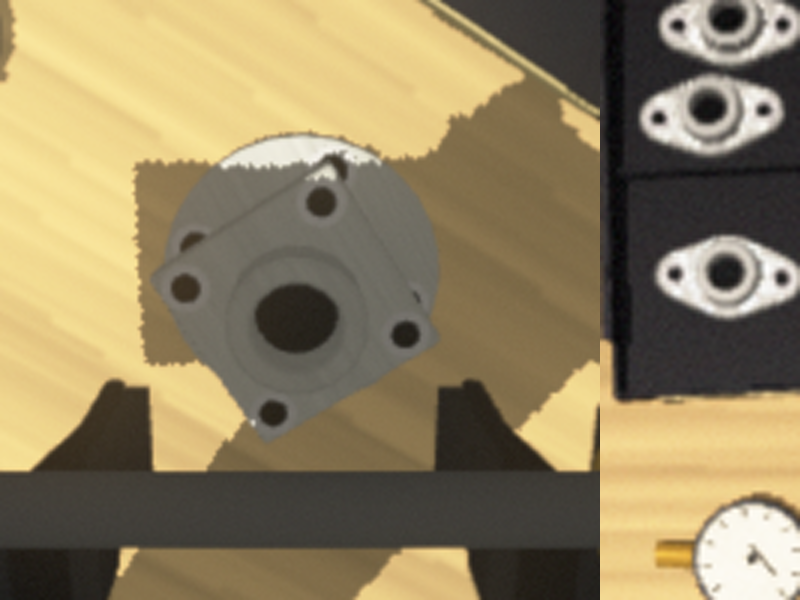

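step_arm(
  commands=[
    {"travel": [0.001,0.0015,0.02],"turn": [0,0,0]},
    {"travel": [0.001,0.0015,0.045],"turn": [0,0,0]},
    {"travel": [0.001,0.0015,0.066],"turn": [0,0,0]},
    {"travel": [0.001,0.0015,0.077],"turn": [0,0,0]},
    {"travel": [0.001,0.0015,0.077],"turn": [0,0,0]},
  ],
)

```text
time: 15.0
position: [0.4285, -0.0816, 0.0625]
tool_rot: [-3.024, -0.843, 0.004]
ft_force: [0.2, -0.3, -0.3]
grip_width: 0.699
grip_force: 0.0
```

step_arm(
  commands=[
    {"travel": [0,0,0],"turn": [0,0,0]},
    {"travel": [0,0,0],"turn": [0,0,0]},
    {"travel": [0,0,0],"turn": [0,0,0]},
  ],
)

```text
time: 15.3
position: [0.4301, -0.0828, 0.0648]
tool_rot: [3.026, 0.841, 0.002]
ft_force: [-0.1, 0.2, 0.0]
grip_width: 0.695
grip_force: 0.0
```

Tip at about 0.0505; go 2 mm lower and grip.

step_arm(
  commands=[
    {"travel": [0,0,0.002],"turn": [0,0,0]},
    {"travel": [0,0,0.002],"turn": [0,0,0]},
    {"travel": [0,0,0.002],"turn": [0,0,0]},
    {"travel": [0,0,0.002],"turn": [0,0,0]},
    {"travel": [0,0,0.002],"turn": [0,0,0]},
  ],
  gripper=0.3,
  force=50,
)

```text
time: 15.8
position: [0.429, -0.0821, 0.0619]
tool_rot: [-3.026, -0.841, 0.001]
ft_force: [-2.4, 2.5, 2.6]
grip_width: 0.474
grip_force: 50.0
```

step_arm(
  commands=[
    {"travel": [0,0,-0.005],"turn": [0,0,0]},
    {"travel": [0,0,-0.015],"turn": [0,0,0]},
    {"travel": [0,0,-0.035],"turn": [0,0,0]},
    {"travel": [0,0,-0.055],"turn": [0,0,0]},
    {"travel": [0,0,-0.08],"turn": [0,0,0]},
  ],
)

```text
time: 16.3
position: [0.4282, -0.0825, 0.142]
tool_rot: [-3.026, -0.841, 0.003]
ft_force: [0.2, -0.8, -5.9]
grip_width: 0.47
grip_force: 50.0
```

```bash
python3 -c "
from h import *
go(.6125,.264,.13,31)"
```

```text
t 16.3 psi 31.1 travel [ 0.3367 -0.2016  0.0118] turn [-0.08  0.09  0.08] rows 8.0
```

step_arm(
  commands=[
    {"travel": [0.015,-0.009,0],"turn": [0,0,0]},
    {"travel": [0.045,-0.027,0],"turn": [0,0,0]},
    {"travel": [0.08,-0.048,0],"turn": [0,0,0]},
    {"travel": [0.115,-0.069,0],"turn": [0,0,0]},
    {"travel": [0.15,-0.09,0],"turn": [0,0,0]},
  ],
)

```text
time: 16.8
position: [0.5117, 0.0727, 0.142]
tool_rot: [3.026, 0.84, -0.0]
ft_force: [-0.2, -0.1, -6.1]
grip_width: 0.47
grip_force: 50.0
```

step_arm(
  commands=[
    {"travel": [0.035,-0.021,0],"turn": [0,0,0]},
    {"travel": [0.07,-0.042,0],"turn": [0,0,0]},
    {"travel": [0.105,-0.063,0],"turn": [0,0,0]},
    {"travel": [0.14,-0.084,0],"turn": [0,0,0]},
    {"travel": [0.165,-0.099,0.005],"turn": [0,0,0]},
  ],
)

```text
time: 17.3
position: [0.6026, 0.2445, 0.137]
tool_rot: [-3.025, -0.842, -0.002]
ft_force: [0.3, -0.4, -6.3]
grip_width: 0.467
grip_force: 50.0
```

step_arm(
  commands=[
    {"travel": [0.014,-0.008,0.005],"turn": [0,0,0]},
    {"travel": [0.0217,-0.0126,0.007],"turn": [0,0,0]},
    {"travel": [0.0217,-0.0126,0.007],"turn": [0,0,0]},
    {"travel": [0.0217,-0.0126,0.007],"turn": [0,0,0]},
  ],
)

```text
time: 17.7
position: [0.6135, 0.2623, 0.1296]
tool_rot: [3.026, 0.84, -0.002]
ft_force: [0.4, -0.7, -6.3]
grip_width: 0.468
grip_force: 50.0
```

```bash
python3 -c "
from h import *
go(.6125,.264,.042,31)"
```

```text
t 17.7 psi 31.0 travel [ 0.0001 -0.002   0.0876] turn [0.06 0.09 0.01] rows 2.0
```

step_arm(
  commands=[
    {"travel": [0,-0.001,0.015],"turn": [0,0,0]},
    {"travel": [0,-0.002,0.035],"turn": [0,0,0]},
    {"travel": [0,-0.002,0.055],"turn": [0,0,0]},
    {"travel": [0,-0.002,0.075],"turn": [0,0,0]},
    {"travel": [0,-0.002,0.086],"turn": [0,0,0]},
  ],
)

```text
time: 18.2
position: [0.6114, 0.2632, 0.0411]
tool_rot: [3.026, 0.839, -0.006]
ft_force: [-0.3, -0.2, -7.0]
grip_width: 0.466
grip_force: 50.0
```

step_arm(
  commands=[
    {"travel": [0,0,0],"turn": [0,0,0]},
    {"travel": [0,0,0.003],"turn": [0,0,0]},
    {"travel": [0,0,0.005],"turn": [0,0,0]},
    {"travel": [0,0,0.005],"turn": [0,0,0]},
    {"travel": [0,0,0.005],"turn": [0,0,0]},
  ],
)

```text
time: 18.7
position: [0.613, 0.2658, 0.0395]
tool_rot: [3.027, 0.841, 0.001]
ft_force: [1.4, 0.0, -6.5]
grip_width: 0.468
grip_force: 50.0
```

step_arm(
  commands=[
    {"travel": [0,0.001,0.002],"turn": [0,0,0]},
    {"travel": [0,0.001,0.004],"turn": [0,0,0]},
    {"travel": [0,0.001,0.0055],"turn": [0,0,0]},
    {"travel": [0,0.001,0.0055],"turn": [0,0,0]},
  ],
)

```text
time: 19.1
position: [0.6131, 0.2647, 0.0332]
tool_rot: [3.027, 0.841, -0.0]
ft_force: [-0.3, 0.2, -6.1]
grip_width: 0.467
grip_force: 50.0
```

step_arm(
  commands=[
    {"travel": [0,0,0.001],"turn": [0,0,0]},
    {"travel": [0,0,0.001],"turn": [0,0,0]},
    {"travel": [0,0,0.001],"turn": [0,0,0]},
  ],
)

```text
time: 19.4
position: [0.6132, 0.2647, 0.033]
tool_rot: [3.026, 0.841, 0.0]
ft_force: [-2.0, -1.7, 1.7]
grip_width: 0.473
grip_force: 50.0
```

Contact. Release, rise, return.

step_arm(
  commands=[
    {"travel": [0,0,0.0005],"turn": [0,0,0]},
    {"travel": [0,0,0.0005],"turn": [0,0,0]},
    {"travel": [0,0,0.0005],"turn": [0,0,0]},
    {"travel": [0,0,0.0005],"turn": [0,0,0]},
  ],
  gripper=0.75,
)

```text
time: 19.8
position: [0.6135, 0.2651, 0.0321]
tool_rot: [-3.026, -0.842, -0.002]
ft_force: [0.7, -0.4, -0.2]
grip_width: 0.714
grip_force: 0.0
```

step_arm(
  commands=[
    {"travel": [0,0,-0.01],"turn": [0,0,0]},
    {"travel": [0,0,-0.035],"turn": [0,0,0]},
    {"travel": [0,0,-0.075],"turn": [0,0,0]},
    {"travel": [0,0,-0.1],"turn": [0,0,0]},
    {"travel": [0,0,-0.1],"turn": [0,0,0]},
  ],
)

```text
time: 20.3
position: [0.6156, 0.2667, 0.1376]
tool_rot: [-3.026, -0.841, -0.014]
ft_force: [0.2, 0.3, 1.1]
grip_width: 0.751
grip_force: 0.0
```

step_arm(
  commands=[
    {"travel": [-0.02,0.012,0],"turn": [0,0,0]},
    {"travel": [-0.06,0.036,0],"turn": [0,0,0]},
    {"travel": [-0.1,0.06,0],"turn": [0,0,0]},
    {"travel": [-0.14,0.084,0],"turn": [0,0,0]},
    {"travel": [-0.18,0.108,0],"turn": [0,0,0]},
  ],
)

```text
time: 20.8
position: [0.5134, 0.0778, 0.1314]
tool_rot: [3.027, 0.842, -0.001]
ft_force: [0.6, -1.1, 0.5]
grip_width: 0.753
grip_force: 0.0
```

```bash
python3 -c "
from h import *
go(.4315,-.084,.13,31)"
```

```text
t 20.8 psi 31.1 travel [-0.1537  0.0963  0.0015] turn [-0.    0.03  0.09] rows 4.0
```

step_arm(
  commands=[
    {"travel": [-0.04,0.024,0],"turn": [0,0,0]},
    {"travel": [-0.08,0.049,0],"turn": [0,0,0]},
    {"travel": [-0.12,0.074,0],"turn": [0,0,0]},
    {"travel": [-0.145,0.09,0],"turn": [0,0,0]},
    {"travel": [-0.153,0.096,0],"turn": [0,0,0]},
  ],
)

```text
time: 21.3
position: [0.4313, -0.0852, 0.1317]
tool_rot: [3.027, 0.833, -0.002]
ft_force: [-0.6, -0.3, 0.3]
grip_width: 0.752
grip_force: 0.0
```

step_arm(
  commands=[
    {"travel": [0,0,0],"turn": [0,0,0]},
    {"travel": [0,0,0],"turn": [0,0,0]},
    {"travel": [0,0,0],"turn": [0,0,0]},
  ],
)

```text
time: 21.6
position: [0.4341, -0.08, 0.1319]
tool_rot: [-3.025, -0.846, -0.001]
ft_force: [0.5, -0.5, -0.1]
grip_width: 0.75
grip_force: 0.0
```

```bash
python3 - <<'E'
from h import *
s,im=snap("wrist","w6")
print(proj("wrist",[[.4315,-.084,.032],[.4315,-.084,.012]],s))
a=cv2.resize(im[90:290,160:360],(600,600),interpolation=2)
st,t=snap("top","t6")
cv2.imwrite("pics/c6.png",np.hstack([a,cv2.resize(t[75:225,120:170],(200,600),interpolation=2)]))
print("sq goal",proj("top",[[.6125,.264,.035]]))
go(.4315,-.084,.028,31)
E
```

```text
[[259.59340347 196.89120428]
 [259.45870936 191.053599  ]]
sq goal [[138.2429551  157.21736677]]
t 21.7 psi 31.2 travel [-0.0039  0.002   0.1038] turn [-0.03 -0.02  0.24] rows 3.0
```

View pics/c6.png

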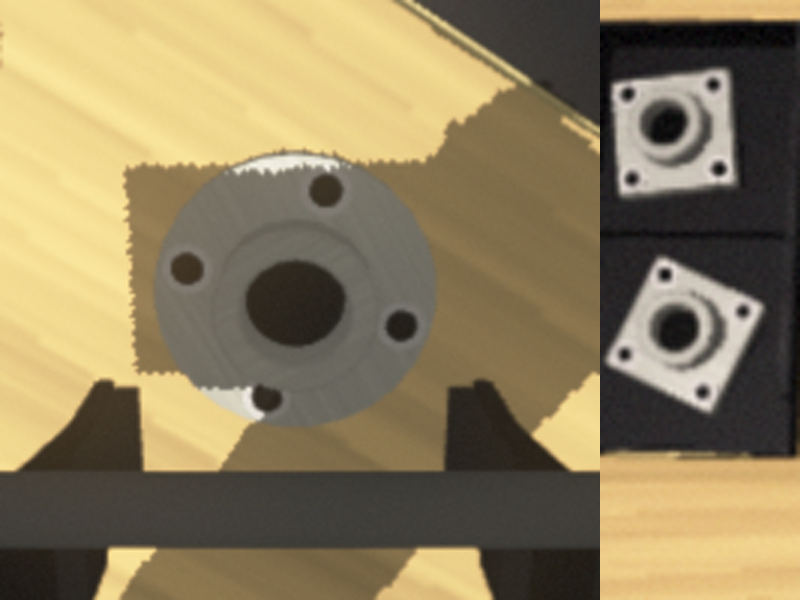

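step_arm(
  commands=[
    {"travel": [-0.001,0.0008,0.025],"turn": [0,0,0]},
    {"travel": [-0.0013,0.0008,0.05],"turn": [0,0,0]},
    {"travel": [-0.0013,0.0008,0.075],"turn": [0,0,0]},
    {"travel": [-0.0013,0.0008,0.093],"turn": [0,0,0]},
    {"travel": [-0.0013,0.0008,0.1],"turn": [0,0,0]},
  ],
  gripper=0.8,
)

```text
time: 22.2
position: [0.4315, -0.0819, 0.0301]
tool_rot: [-3.024, -0.844, 0.004]
ft_force: [0.4, 0.2, 0.2]
grip_width: 0.798
grip_force: 0.0
```

step_arm(
  commands=[
    {"travel": [0,0,0],"turn": [0,0,0]},
    {"travel": [0,0,0],"turn": [0,0,0]},
    {"travel": [0,0,0],"turn": [0,0,0]},
  ],
)

```text
time: 22.5
position: [0.4335, -0.0833, 0.0329]
tool_rot: [3.025, 0.841, 0.002]
ft_force: [-0.2, -0.4, -0.8]
grip_width: 0.8
grip_force: 0.0
```

step_arm(
  commands=[
    {"travel": [0,0,0.003],"turn": [0,0,0]},
    {"travel": [0,0,0.004],"turn": [0,0,0]},
    {"travel": [0,0,0.004],"turn": [0,0,0]},
  ],
)

```text
time: 22.8
position: [0.4325, -0.0833, 0.0279]
tool_rot: [3.027, 0.841, -0.0]
ft_force: [-0.3, 0.3, -0.7]
grip_width: 0.801
grip_force: 0.0
```

step_arm(
  commands=[
    {"travel": [0,0,0],"turn": [0,0,0]},
    {"travel": [0,0,0],"turn": [0,0,0]},
    {"travel": [0,0,0],"turn": [0,0,0]},
    {"travel": [0,0,0],"turn": [0,0,0]},
    {"travel": [0,0,0],"turn": [0,0,0]},
  ],
  gripper=0.4,
  force=60,
)

```text
time: 23.3
position: [0.4321, -0.0826, 0.0278]
tool_rot: [-3.026, -0.841, 0.001]
ft_force: [-1.2, 2.5, 3.6]
grip_width: 0.608
grip_force: 60.0
```

step_arm(
  commands=[
    {"travel": [0,0,-0.005],"turn": [0,0,0]},
    {"travel": [0,0,-0.015],"turn": [0,0,0]},
    {"travel": [0,0,-0.035],"turn": [0,0,0]},
    {"travel": [0,0,-0.06],"turn": [0,0,0]},
    {"travel": [0,0,-0.085],"turn": [0,0,0]},
  ],
)

```text
time: 23.8
position: [0.4319, -0.0834, 0.1137]
tool_rot: [3.027, 0.842, -0.001]
ft_force: [0.4, -0.4, -5.6]
grip_width: 0.607
grip_force: 60.0
```

```bash
python3 -c "
from h import *
go(.585,-.2675,.11,31)"
```

```text
t 23.8 psi 31.1 travel [0.036  0.2367 0.0036] turn [-0.01  0.04  0.09] rows 5.0
```

step_arm(
  commands=[
    {"travel": [0.002,0.015,0],"turn": [0,0,0]},
    {"travel": [0.007,0.045,0],"turn": [0,0,0]},
    {"travel": [0.012,0.08,0],"turn": [0,0,0]},
    {"travel": [0.018,0.12,0],"turn": [0,0,0]},
    {"travel": [0.024,0.16,0],"turn": [0,0,0]},
  ],
)

```text
time: 24.3
position: [0.5359, -0.2096, 0.1128]
tool_rot: [3.026, 0.841, -0.001]
ft_force: [0.9, 0.5, -5.1]
grip_width: 0.607
grip_force: 60.0
```

step_arm(
  commands=[
    {"travel": [0.005,0.035,0],"turn": [0,0,0]},
    {"travel": [0.01,0.062,0],"turn": [0,0,0]},
    {"travel": [0.012,0.0765,0],"turn": [0,0,0]},
    {"travel": [0.012,0.0765,0],"turn": [0,0,0]},
    {"travel": [0.012,0.0765,0],"turn": [0,0,0]},
  ],
)

```text
time: 24.8
position: [0.5845, -0.267, 0.1122]
tool_rot: [-3.025, -0.84, 0.002]
ft_force: [-0.9, 0.6, -6.5]
grip_width: 0.609
grip_force: 60.0
```

```bash
python3 -c "
from h import *
s,im=snap('wrist','w7');cv2.imwrite('pics/w7b.png',cv2.resize(im,(768,576),interpolation=2)[:420])
import pickle;pickle.dump(s,open('w7.pkl','wb'))
go(.585,-.2675,.040,31)"
```

```text
t 24.85 psi 31.1 travel [-0.0002  0.0015  0.0724] turn [-0.1   0.05  0.11] rows 2.0
```

View pics/w7b.png

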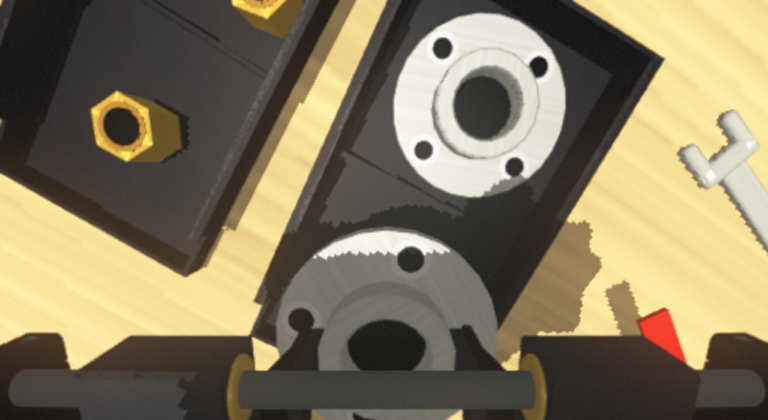

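```bash
python3 - <<'E'
from h import *
import pickle
s=pickle.load(open("w7.pkl","rb"))
W=lambda u,z:plane("wrist",[np.array(u)/1.5],z,s)[0].round(4)
print(W((252,338),.022),"partition L",W((346,152),.021))
a=np.radians(4.5);u=np.array([np.cos(a),np.sin(a)]);v=np.array([-u[1],u[0]]);c=np.array([.585,-.2675])
print("expected",c-.063*u+.063*v,c+.0615*u+.06*v)
E
```

```text
[ 0.5158 -0.2101  0.022 ] partition L [ 0.6428 -0.2058  0.021 ]
expected [ 0.51725128 -0.20963713] [ 0.64160287 -0.20285973]
```

step_arm(
  commands=[
    {"travel": [0,0.0005,0.01],"turn": [0,0,0]},
    {"travel": [0,0.001,0.025],"turn": [0,0,0]},
    {"travel": [0,0.001,0.04],"turn": [0,0,0]},
    {"travel": [0,0.001,0.04],"turn": [0,0,0]},
    {"travel": [0,0.001,0.04],"turn": [0,0,0]},
  ],
)

```text
time: 25.35
position: [0.5853, -0.2676, 0.0717]
tool_rot: [-3.025, -0.842, 0.002]
ft_force: [-0.1, -0.1, -6.3]
grip_width: 0.61
grip_force: 60.0
```

step_arm(
  commands=[
    {"travel": [0,0,0.01],"turn": [0,0,0]},
    {"travel": [0,0,0.022],"turn": [0,0,0]},
    {"travel": [0,0,0.032],"turn": [0,0,0]},
    {"travel": [0,0,0.035],"turn": [0,0,0]},
    {"travel": [0,0,0.035],"turn": [0,0,0]},
  ],
)

```text
time: 25.85
position: [0.5853, -0.2678, 0.0367]
tool_rot: [-3.026, -0.841, 0.002]
ft_force: [0.2, -0.1, -5.8]
grip_width: 0.609
grip_force: 60.0
```

step_arm(
  commands=[
    {"travel": [0,0,0.001],"turn": [0,0,0]},
    {"travel": [0,0,0.002],"turn": [0,0,0]},
    {"travel": [0,0,0.002],"turn": [0,0,0]},
  ],
)

```text
time: 26.15
position: [0.5862, -0.2681, 0.0362]
tool_rot: [3.026, 0.841, 0.001]
ft_force: [0.2, 0.9, -5.5]
grip_width: 0.605
grip_force: 60.0
```

step_arm(
  commands=[
    {"travel": [0,0,0.002],"turn": [0,0,0]},
    {"travel": [0,0,0.004],"turn": [0,0,0]},
    {"travel": [0,0,0.004],"turn": [0,0,0]},
    {"travel": [0,0,0.004],"turn": [0,0,0]},
  ],
)

```text
time: 26.55
position: [0.5859, -0.268, 0.0317]
tool_rot: [-3.027, -0.842, 0.0]
ft_force: [-0.8, 0.7, -6.4]
grip_width: 0.607
grip_force: 60.0
```

step_arm(
  commands=[
    {"travel": [0,0,0.001],"turn": [0,0,0]},
    {"travel": [0,0,0.001],"turn": [0,0,0]},
    {"travel": [0,0,0.001],"turn": [0,0,0]},
  ],
)

```text
time: 26.85
position: [0.5861, -0.2681, 0.0311]
tool_rot: [3.026, 0.841, 0.0]
ft_force: [0.1, -0.1, -5.4]
grip_width: 0.608
grip_force: 60.0
```

step_arm(
  commands=[
    {"travel": [0,0,0.001],"turn": [0,0,0]},
    {"travel": [0,0,0.001],"turn": [0,0,0]},
    {"travel": [0,0,0.001],"turn": [0,0,0]},
  ],
)

```text
time: 27.15
position: [0.5862, -0.2681, 0.0309]
tool_rot: [3.026, 0.841, 0.0]
ft_force: [-2.1, 0.8, 4.3]
grip_width: 0.609
grip_force: 60.0
```

step_arm(
  commands=[
    {"travel": [0,0,0],"turn": [0,0,0]},
    {"travel": [0,0,0],"turn": [0,0,0]},
    {"travel": [0,0,0],"turn": [0,0,0]},
    {"travel": [0,0,0],"turn": [0,0,0]},
  ],
  gripper=0.78,
)

```text
time: 27.55
position: [0.5863, -0.2681, 0.0299]
tool_rot: [3.026, 0.842, 0.001]
ft_force: [-0.1, -0.4, 1.1]
grip_width: 0.773
grip_force: 0.0
```

step_arm(
  commands=[
    {"travel": [0,0,-0.01],"turn": [0,0,0]},
    {"travel": [0,0,-0.035],"turn": [0,0,0]},
    {"travel": [0,0,-0.08],"turn": [0,0,0]},
    {"travel": [0,0,-0.12],"turn": [0,0,0]},
    {"travel": [0,0,-0.16],"turn": [0,0,0]},
  ],
)

```text
time: 28.05
position: [0.5861, -0.2679, 0.1924]
tool_rot: [3.026, 0.842, 0.001]
ft_force: [0.9, 0.3, -0.2]
grip_width: 0.783
grip_force: 0.0
```

step_arm(
  commands=[
    {"travel": [-0.03,0.02,-0.01],"turn": [0,0,0]},
    {"travel": [-0.07,0.04,-0.02],"turn": [0,0,0]},
    {"travel": [-0.11,0.065,-0.03],"turn": [0,0,0]},
    {"travel": [-0.14,0.08,-0.04],"turn": [0,0,0]},
    {"travel": [-0.15,0.09,-0.04],"turn": [0,0,0]},
  ],
)

```text
time: 28.55
position: [0.5012, -0.4278, 0.2322]
tool_rot: [3.025, 0.83, -0.001]
ft_force: [-0.9, -0.0, 0.8]
grip_width: 0.783
grip_force: 0.0
```

```bash
python3 - <<'E'
from h import *
s,im=snap("top","t9");cv2.imwrite("pics/t9b.png",cv2.resize(im[75:205,100:420],(800,325),interpolation=2))
print(((proj("top",[[.595,-.0975,.035],[.585,-.2675,.035],[.587,.0865,.033],[.6125,.264,.035]])-[100,75])*2.5).round())
E
```

```text
[[518. 220.]
 [716. 230.]
 [302. 232.]
 [ 96. 206.]]
```

View pics/t9b.png

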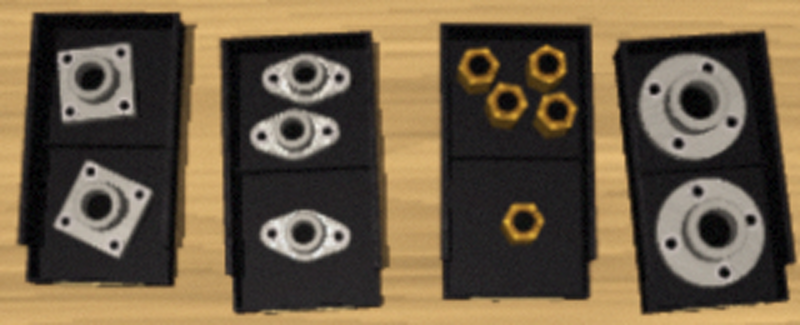

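All four stand upright at their goals: hubs seen at (97,207), (303,232), (522,222) and (715,229), against the expected (96,206), (302,232), (518,220) and (716,230). The arm is clear.

```bash
python3 -c "
from bench import ctrl
print(ctrl.close_job())"
```

```text
the job is handed in; nothing more can be done
None
```

All four fittings are standing upright in the front compartments of their own bins, within about 2 mm of where I aimed, and the job was handed in at about 29 s; no verdict was returned.

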